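# Index the seed-dish stage to the reading station

## Task

The dish of seeds sits on the sliding stage at the load station. Pull the stage's spring plunger knob up, slide the stage along to the next hole, the reading station under the lens, and let the pin snap fully home there by its own spring, then leave it locked. Feel for the hole gently: never force the pin sideways or down onto the bar, and keep the dish lying in its nest.

Things in the scene. Friction and masses are not known exactly. Their poses are not given: they have to be found in the camera images.
- stand: Fixed aluminium stand, base plate 285 x 314 x 12 mm. Origin on the worktop. y = slide direction (+ from load to reading station), x = from the knob side to the lens post, z up. A magnifier (rim 94 mm across, underside 142 mm up) is fixed over x +5, y +13 mm on a post at x +100 mm, 162 mm tall; nothing overhangs the knob.
- load_hole (a point): Mouth of the load hole, 24 mm up, in the steel index bar under the stage's tab. The next hole, the reading station, is in a separate slotted bar clamped by hand to suit the lens: it lies 54 to 78 mm along the stand's +y and is not measured. One more hole, not wanted, follows 36 mm after it. The bars' tops are flush to 1 mm, with no other gap for the pin.
- stage (a joint): Travel (m) of the sliding stage along the stand's +y: 0 = locked in the load hole; ends at -0.012 and 0.118. Plate 162 x 160 mm, top 36 mm up, with a 44 mm wide tab (top 36 mm up) at the knob side, which carries the plunger's dark mounting block, 32 mm along y, 30 mm along x, 50 mm up at its top, centred on the knob's axis. About 2 N of friction; it stays where it is left.
- plunger (a joint): Lift (m) of the spring plunger, knob and pin in one: 0 = pin home, 7 mm deep in a hole; 0.0065 = nose riding on a bar; 0.011 = upper stop. Pushed down by 4.6 N at 0, 8.5 N at 0.011. Pin 8 mm, holes 10.6 mm. With the knob let go the nose rides on the bar as the stage is pushed slowly (10 to 25 mm/s); the pin drops in by itself over a hole and the stage stops dead.
- knob (a point): Middle of the plunger's black ribbed knob, an upright cylinder 24 mm across, 20 mm tall; 74.5 mm over the worktop when home; moves with stage and plunger; axes as the stand's. Pull it by its sides. To push the stage with the knob let go, press a fingertip on the mounting block's side below it (36 to 50 mm up): a finger rubbing on the knob's side can hold the pin up.
- pin: The plunger's steel pin, 8 mm, below the knob; origin on the knob's axis, 74.5 mm under the knob's middle. It bends if loaded with more than about 40 N, sideways or pressed down on a bar.
- dish: Open dish of seeds, 144 mm across, 21 mm tall, loose in the nest of four lugs on the stage. Origin: centre of its underside.
- nest (a point): Centre of the nest on the stage's top, where the centre of the dish's underside belongs; 128 mm from the knob's axis along the stand's +x. Moves with the stage.
Things that resemble listed ones, but are neither listed nor needed, are in the scene too. Leave any red look-alike of the dish alone.

How it is judged:
By the outcome, as a careful person would: the job done as asked, in the order asked, and still so for the second after the job is handed in, with the robot touching nothing.
It also fails if it takes over 38 s, if anything falls off the work surface, if the arm or the gripper's body presses on something with over 40 N, if the wrist force passes 120 N, or if a joint passes its speed limit or range.

## Robot

A 6-joint arm with a two-finger parallel gripper is mounted at the origin on a cart in front of the work surface, level with it; the furniture and walls round the work are solid. World frame = base frame: x ahead of the robot, y to its left, z up, the work surface at z = 0. Lengths are in m, angles in rad, forces in N, time in s.
With the tool pointing down it reaches from about 0.375 to 0.9 m from the base axis. Payload 3.1 kg.
Tool frame: the origin (TCP) lies between the finger pads; the fingertips stand 8 mm ahead of it and the grasp point (between the pads) lies 11 mm behind it; z points along the fingers, y is the line along which they close (so a half turn about z gives the same grasp; the last joint's range is limited). The gripper opens to 87 mm and grips with 3 to 60 N. Pads are 19 mm wide; open, the fingers measure 117 mm over their backs; the gripper's body (75 mm by 190 mm) begins 51 mm behind the grasp point.
Start: joints at [-1.321, 0.527, 1.433, -0, 1.181, -0.178], TCP at [0.26, -0.568, 0.231] pointing down, gripper open.
Joint ranges: [-3.08, 3.08], [-0.75, 2.2], [0.22, 2.44], [-1.43, 4.57], [0, 2.65], [-2.85, 2.85]. Speed limits (rad/s): [2.79, 2.79, 3.14, 3.14, 3.14, 3.14].

## Interface

Orientations are given as a unit quaternion [x, y, z, w].
In Python, from rig import robot, vision, job gives the robot as it stands.
- The arm moves only by the shell command python3 -m handwheel 'ROWS' [OPENING] [FORCE]. ROWS is JSON, a list of rows, each a list of 4 numbers: the shift along the tool's x, y, z as a fraction of full scale, then the turn about the tool's z as a fraction of full scale. A call has 1 to 20 rows; each row is the pose to reach, as a shift and turn from the pose commanded when the call began, along the tool's axes at that moment, turning the shorter way round; what a row does not reach only later rows make up. Full scale, the value 1, is 300 mm for a shift and 2 pi rad for a turn. A row lasts 1/12 s, in which the tool goes at most 41.7 mm and 7.16 degrees, less where a joint would pass 70% of its speed; a pose out of reach is approached as far as the arm can. A call with a number of a shift or a turn outside -1 to 1 is refused whole. A call with a gripper value outside its range is refused whole. OPENING is the opening in per cent of the stroke, from 0 (shut) to 100 (fully open), set as the call begins (- or left out, the last holds). The fingers move at their own pace and stop on an object; FORCE is the grip in N (left out, the last holds). Time passes only in rows, so rows that repeat a pose let the fingers close. It gives the time, the measured TCP pose, the force, the opening and the grip force at its end, in the units of the state.
- robot.get_obs(): the state, without advancing time (a new reading comes with each control period).
- vision.camera(name): name is "scene" or "side" or "wrist"; returns a dict with "frame" (384x512x3 uint8, red, green, blue), "K" (3x3 intrinsics, pixels), "cam_to_world" (4x4, takes a point from camera to world coordinates); the wrist camera has in their place "hand_eye" (4x4, takes a point from camera to tool coordinates, whose origin is the TCP and whose axes are the flange's). Camera axes: x right, y down, z forward; pixel columns grow to the right and rows downward; lengths in m; the calibration is good to about 2 mm. A picture is of the moment at which its call begins: read the wrist's pose just before it. There is no depth.
- job.hand_in(): hands the job in; it is judged then, once.
Trained networks look in the newest picture that a camera, given by its name, has taken for a name from the list of things; names that differ only in an ending like _2 or _b are one class to them, and where a whole thing is asked for, a point or a joint stands for the part that bears it (a point fixed in the world has none). Each returns a list of dicts, best first, with "conf" (0 to 1); they miss things now and then, are a little off and sometimes report something else, mostly with a low value. They report only what shows in the picture. A call takes as long as a camera call. They do not tell look-alikes from the thing itself.
- vision.look_for(camera, label): "point" ([row, column] in pixels, amid what is visible of it).
- vision.outline_of(camera, label): "mask" (384x512 bool, what is visible of it) and "point" ([row, column] in pixels, amid what is visible of it).
The state is a dict: "time": time; "q": joint angles; "joint_velocities": joint speeds; "joint_torque": joint torques, N m; "position": TCP position; "tool_rot": TCP orientation; "ft_force": force on the tool from outside, world axes, zero at the start; "moment": the same for the moment, N m; "grip_width": finger opening in m; "grip_force": force on a finger pad.
Only numpy, scipy, OpenCV 4.12 (cv2) and the standard library are available. Lean on these libraries where they do the work, as an engineer would, in place of code of your own. Each camera call takes 0.05 s, during which the arm holds its last target. There are 200 camera calls.

## Working session

There is one attempt and no reset: what is moved stays moved. The work goes in short steps, Python scripts to look and compute and a shell command to move; the robot and the scene stay as the last step left them, time stands still between calls to the robot, and variables do not carry over. Pictures are saved under pics/ and viewed, at most 10 in all, crops included, and the job is handed in when it is done.

```bash
mkdir -p pics; ls
cat > h.py <<'E'
import numpy as np, cv2
from rig import robot, vision, job
from scipy.spatial.transform import Rotation as R
def cam(n):
    o=robot.get_obs(); c=vision.camera(n)
    if n=="wrist":
        T=np.eye(4);T[:3,:3]=R.from_quat(o["tool_rot"]).as_matrix();T[:3,3]=o["position"];M=T@np.array(c["hand_eye"])
    else: M=np.array(c["cam_to_world"])
    return c["frame"],np.array(c["K"]),M
def ray(K,M,rc):
    d=M[:3,:3]@np.linalg.inv(K)@[rc[1],rc[0],1]; return M[:3,3],d/np.linalg.norm(d)
def atz(K,M,rc,z):
    p,d=ray(K,M,rc); return p+d*(z-p[2])/d[2]
def tri(rays):
    A=sum(np.eye(3)-np.outer(d,d) for p,d in rays);b=sum((np.eye(3)-np.outer(d,d))@p for p,d in rays)
    return np.linalg.solve(A,b)
def proj(K,M,X):
    q=K@(np.linalg.inv(M)@np.append(X,1))[:3]; return q[1]/q[2],q[0]/q[2]
E
python3 - <<'E'
from h import *
ims=[]
for n in ["scene","side"]:
    f,K,M=cam(n); ims.append(f)
    print(n,M[:3,3].round(3),K[0,0])
    for l in ["knob","stage","stand","dish","plunger"]:
        for r in vision.look_for(n,l)[:3]:
            print(l,np.round(r["point"],1),round(r["conf"],2),atz(K,M,r["point"],.0745 if l in("knob","plunger") else .036).round(3))
    cv2.imwrite(f"pics/{n}.png",f[:,:,::-1])
o=robot.get_obs();print({k:np.round(v,3) for k,v in o.items()})
E
```

```text
pics
scene [0.095 0.522 0.433] 467.13163434761316
knob [191.7 245.1] 0.74 [ 0.554 -0.059  0.075]
stage [213.4 219.5] 0.77 [ 0.583 -0.023  0.036]
stand [240.  164.4] 0.95 [0.592 0.1   0.036]
dish [196.2 181.9] 0.87 [ 0.684 -0.029  0.036]
dish [169.9 254.8] 0.73 [ 0.655 -0.22   0.036]
plunger [193.2 245.2] 0.67 [ 0.55  -0.055  0.075]
side [0.119 0.58  0.38 ] 414.8257685386323
stage [221.5 230.1] 0.57 [ 0.591 -0.026  0.036]
stand [241.7 184. ] 0.92 [0.609 0.09  0.036]
dish [208.4 197.5] 0.77 [ 0.694 -0.044  0.036]
dish [188.9 255.8] 0.61 [ 0.655 -0.216  0.036]
{'time': np.float64(0.6), 'q': array([-1.321,  0.527,  1.433,  0.   ,  1.181, -0.178]), 'joint_velocities': array([-0.001, -0.001,  0.   , -0.002,  0.   , -0.   ]), 'joint_torque': array([-1.0000e-03, -4.3974e+01, -1.7689e+01,  6.3000e-02,  5.1000e-02,
       -0.0000e+00]), 'position': array([ 0.26 , -0.568,  0.231]), 'tool_rot': array([0.977, 0.213, 0.   , 0.   ]), 'ft_force': array([-0.829, -0.276, -0.227]), 'moment': array([0.02 , 0.006, 0.009]), 'grip_force': np.float64(0.0), 'grip_width': np.float64(0.087)}
```

View pics/scene.png

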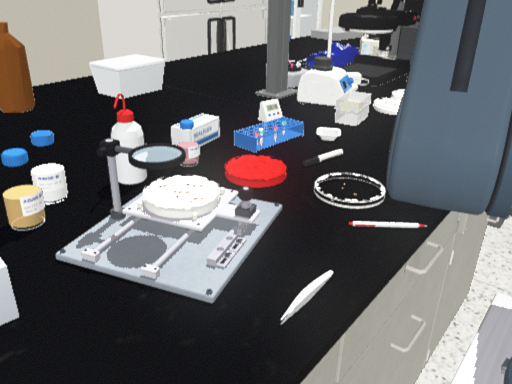

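View pics/side.png

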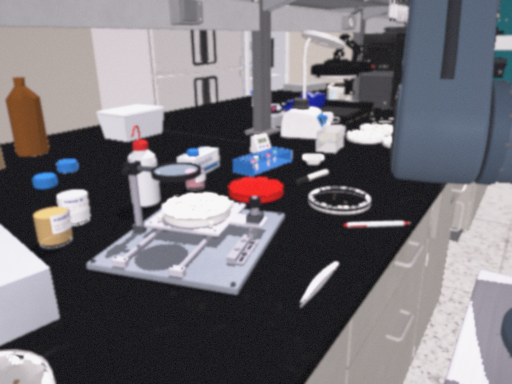

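The scene picture shows the stand with the stage and white dish at (196,182), the knob at (192,245), and the two-hole slotted bar at about (245,228). The lens is at (155,158), and the red look-alike at (170,255) is separate. The side view agrees, so next I'll go above the knob with the wrist camera.

```bash
cat >> h.py <<'E'
def rows(target,yaw=None):
    o=robot.get_obs();Rm=R.from_quat(o["tool_rot"]).as_matrix()
    d=Rm.T@(np.array(target)-o["position"])
    y0=np.arctan2(Rm[1,0],Rm[0,0])
    t=0 if yaw is None else -(yaw-y0)/(2*np.pi)   # tool z down
    print("row:",(d/.3).round(4),"turn",round(t,4),"tool yaw now",round(y0,4),"mm",(d*1000).round(1))
E
python3 - <<'E'
from h import *
c=vision.camera("wrist");print(np.array(c["hand_eye"]).round(3),c["K"][0][0])
rows([0.535,-0.07,0.25],0.23); rows([0.5,-0.1,0.25],0.23)
E
```

```text
[[ 0.001 -0.971 -0.241  0.066]
 [ 1.     0.     0.001 -0.001]
 [-0.001 -0.241  0.971 -0.153]
 [ 0.     0.     0.     1.   ]] 268.76857358528514
row: [ 1.5248 -1.1296 -0.0648] turn 0.0316 tool yaw now 0.4288 mm [ 457.4 -338.9  -19.4]
row: [ 1.3771 -1.0872 -0.0648] turn 0.0316 tool yaw now 0.4288 mm [ 413.1 -326.1  -19.4]
```

```bash
python3 -m handwheel '[[0.11,-0.08,-0.01,0.004],[0.22,-0.16,-0.02,0.008],[0.33,-0.24,-0.03,0.012],[0.44,-0.32,-0.03,0.016],[0.55,-0.4,-0.03,0.02],[0.66,-0.48,-0.03,0.024],[0.76,-0.56,-0.03,0.0316],[0.76,-0.56,-0.03,0.0316]]' 100 20
python3 - <<'E'
from h import *
rows([0.535,-0.07,0.23],0.23)
E
```

```text
time: 1.32
position: [0.3989, -0.3138, 0.2395]
tool_rot: [0.993, 0.117, 0.0, -0.002]
ft_force: [-0.5, -0.2, 0.0]
grip_width: 0.087
grip_force: 0.0
row: [ 0.6304 -0.6848  0.0357] turn 0.0008 tool yaw now 0.2348 mm [ 189.1 -205.4   10.7]
```

```bash
python3 -m handwheel '[[0.09,-0.1,0.0,0],[0.18,-0.2,0.01,0],[0.27,-0.3,0.01,0],[0.36,-0.4,0.02,0],[0.45,-0.5,0.03,0],[0.54,-0.6,0.03,0],[0.63,-0.68,0.03,0],[0.63,-0.68,0.03,0],[0.63,-0.68,0.03,0]]'
python3 - <<'E'
from h import *
f,K,M=cam("wrist")
for l in ["knob","dish","stage","load_hole","plunger"]:
    for r in vision.look_for("wrist",l)[:3]:
        print(l,np.round(r["point"],1),round(r["conf"],2),atz(K,M,r["point"],{"knob":.08,"dish":.05}.get(l,.036)).round(4))
for r in vision.outline_of("wrist","dish"):
    m=r["mask"]; (cx,cy),ax,an=cv2.fitEllipse(max(cv2.findContours(m.astype("uint8"),0,1)[0],key=len)); print("ell",cx,cy,ax,atz(K,M,(cy,cx),.05).round(4))
np.savez("w1.npz",f=f,K=K,M=M)
cv2.imwrite("pics/w1.png",f[:,:,::-1]);print(robot.get_obs()["position"])
E
```

```text
time: 2.07
position: [0.5356, -0.0779, 0.2306]
tool_rot: [0.993, 0.117, 0.0, 0.0]
ft_force: [0.0, -1.2, -0.1]
grip_width: 0.0868
grip_force: 0.0
dish [ 89.8 423.7] 0.84 [ 0.6837 -0.246   0.05  ]
dish [ 56.5 240.1] 0.56 [ 0.6684 -0.0289  0.05  ]
stage [115.4 249. ] 0.81 [ 0.6083 -0.0532  0.036 ]
load_hole [108.6 167.2] 0.82 [0.5926 0.0472 0.036 ]
plunger [166.3 239.8] 0.87 [ 0.5433 -0.0561  0.036 ]
ell 425.3377685546875 88.37394714355469 (106.80548858642578, 127.52889251708984) [ 0.6856 -0.2472  0.05  ]
ell 239.04037475585938 55.061790466308594 (110.97361755371094, 127.23167419433594) [ 0.6696 -0.0274  0.05  ]
[ 0.53435386 -0.08035463  0.23061873]
```

View pics/w1.png

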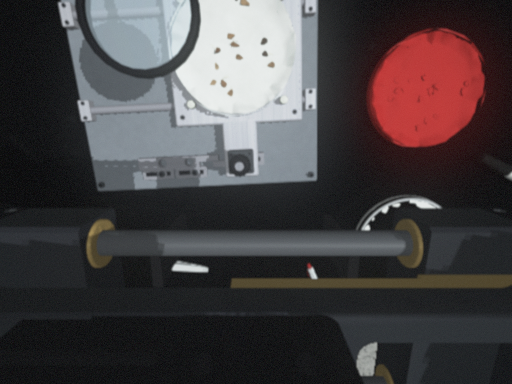

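The wrist picture shows the knob top at row 165, col 239. The dish is in its nest at (55,239) and the slotted bar with two holes is at about (172,175). The stand's front corners are at (190,97) and (181,318). I'll triangulate the knob and get the stand's yaw.

Run:
```python
from h import *
d=np.load("w1.npz");K,M=d["K"],d["M"]
a,b=atz(K,M,(190,97),.012),atz(K,M,(181,318),.012)
v=a-b;print("base edge",a.round(4),b.round(4),np.linalg.norm(v),"yaw of +y minus 90:",np.degrees(np.arctan2(v[1],v[0]))-90)
f2,K2,M2=cam("scene"); r=vision.look_for("scene","knob"); pt=r[0]["point"]
print(r[0]); 
rr=vision.look_for("side","knob") 
print(tri([ray(K,M,(164.5,239.3)),ray(K2,M2,pt)]).round(4), atz(K,M,(165,239.3),.0845).round(4))
k=atz(K,M,(165,239.3),.0845);n=atz(K,M,(55,239),.055); print("k-n",np.linalg.norm((n-k)[:2]),np.degrees(np.arctan2(*(n-k)[1::-1])))
# edges of the bottom-most edge by fit: brightness on columns
g=cv2.cvtColor(d["f"],cv2.COLOR_RGB2GRAY).astype(int)
P=[]
for c in range(110,310,4):
    col=g[175:200,c]; i=np.argmin(np.diff(col)); P.append(atz(K,M,(175+i+1,c),.012)[:2])
P=np.array(P,np.float32); l=cv2.fitLine(P,cv2.DIST_HUBER,0,.01,.01).ravel(); print(np.degrees(np.arctan2(l[1],l[0])))
cv2.imwrite("pics/w1c.png",cv2.resize(d["f"][130:200,80:330,::-1],None,fx=3.2,fy=3.2,interpolation=cv2.INTER_CUBIC))
rows([k[0],k[1],.15])
```

```text
base edge [0.4591 0.1343 0.012 ] [ 0.5447 -0.1678  0.012 ] 0.3139652029512101 yaw of +y minus 90: 15.837577563599964
{'point': [192.0, 244.1], 'conf': 0.66}
[ 0.5522 -0.0552  0.0762] [ 0.5524 -0.056   0.0845]
k-n 0.1195679334018218 13.60581100272391
-73.72983
row: [ 0.0756 -0.0637  0.2687] turn 0 tool yaw now 0.2289 mm [ 22.7 -19.1  80.6]
```

View pics/w1c.png

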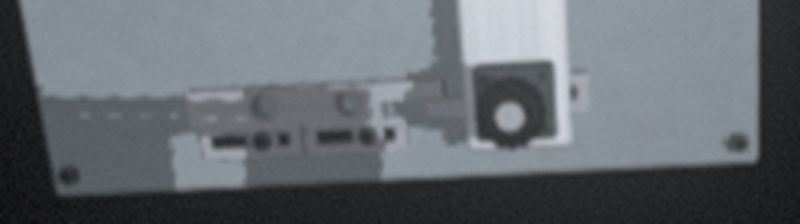

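Base edge measures 314 mm, which matches, so stand yaw is about 16°. The knob is at (0.552, -0.056). I'll move above it and check with a second view.

```bash
python3 -m handwheel '[[0.04,-0.03,0.13,-0.004],[0.075,-0.063,0.24,-0.008],[0.075,-0.063,0.24,-0.008],[0.075,-0.063,0.24,-0.008]]'
python3 - <<'E'
from h import *
f,K,M=cam("wrist")
for l in ["knob","plunger"]:
    for r in vision.look_for("wrist",l)[:3]: print(l,np.round(r["point"],1),round(r["conf"],2))
print("expected top",proj(K,M,[.5524,-.056,.0845]))
np.savez("w2.npz",f=f,K=K,M=M); cv2.imwrite("pics/w2.png",f[:,:,::-1])
d=np.load("w1.npz")
for z in(.0845,):rows([.5524,-.056,z-.010],0.28)
E
```

```text
time: 2.9
position: [0.5511, -0.055, 0.1569]
tool_rot: [0.99, 0.14, -0.002, -0.001]
ft_force: [-0.1, -0.2, 0.5]
grip_width: 0.087
grip_force: 0.0
knob [195.3 253.3] 0.73
plunger [197.8 255.8] 0.93
plunger [121.9 168.9] 0.15
expected top (np.float64(200.25661233905595), np.float64(256.80364863306346))
row: [-0.0038 -0.0027  0.2859] turn -0.0 tool yaw now 0.2799 mm [-1.1 -0.8 85.8]
```

View pics/w2.png

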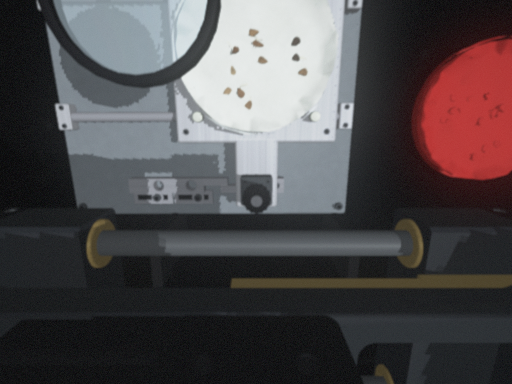

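Knob top is at (200,257), where predicted, and the tab is upright in the image, so position and yaw hold. Descending to straddle the knob.

```bash
python3 -m handwheel '[[0,0,0.1,0],[-0.002,-0.002,0.2,0],[-0.003,-0.002,0.26,0],[-0.003,-0.002,0.3,0],[-0.003,-0.002,0.3,0],[-0.003,-0.002,0.3,0]]'
python3 - <<'E'
from h import *
for i in range(3):
    f,K,M=cam("wrist"); o=robot.get_obs(); print(o["position"].round(4),np.round(o["ft_force"],1),proj(K,M,[.5524,-.056,.0845]))
for l in ["knob"]:
    for r in vision.look_for("wrist",l)[:3]: print(l,np.round(r["point"],1),round(r["conf"],2))
rows([.5524,-.056,.066],.28)
E
```

```text
time: 3.55
position: [0.5522, -0.0559, 0.0698]
tool_rot: [0.99, 0.139, 0.001, 0.0]
ft_force: [-0.6, -0.6, -0.2]
grip_width: 0.087
grip_force: 0.0
[ 0.5527 -0.0559  0.0703] [-0.3 -0.9  0.5] (np.float64(244.838163559294), np.float64(255.97805067731946))
[ 0.5528 -0.0559  0.0705] [ 0.7 -0.1  0.4] (np.float64(245.1551886931258), np.float64(255.69691893844086))
[ 0.5528 -0.0558  0.0704] [1.  0.1 0.9] (np.float64(245.23865253808412), np.float64(255.70396620920874))
knob [226.1 253.3] 0.71
row: [-0.001   0.0009  0.0142] turn 0.0 tool yaw now 0.2803 mm [-0.3  0.3  4.3]
```

Lower 4 mm and close with a light grip.

```bash
python3 -m handwheel '[[0,0,0.007,0],[0,0,0.014,0],[0,0,0.014,0]]'; python3 -m handwheel '[[0,0,0,0],[0,0,0,0],[0,0,0,0],[0,0,0,0],[0,0,0,0],[0,0,0,0],[0,0,0,0],[0,0,0,0]]' 20 20
```

```text
time: 4.0
position: [0.5513, -0.0551, 0.0644]
tool_rot: [0.99, 0.14, -0.0, 0.0]
ft_force: [-0.1, -0.7, 0.2]
grip_width: 0.0869
grip_force: 0.0
time: 4.67
position: [0.5514, -0.0552, 0.0643]
tool_rot: [0.99, 0.14, -0.0, -0.0]
ft_force: [0.3, -0.6, 0.6]
grip_width: 0.042
grip_force: 0.0
```

```bash
python3 -m handwheel '[[0,0,0,0],[0,0,0,0],[0,0,0,0],[0,0,0,0],[0,0,0,0],[0,0,0,0]]' 15 25
```

```text
time: 5.17
position: [0.5515, -0.0553, 0.0644]
tool_rot: [0.99, 0.14, 0.0, 0.0]
ft_force: [0.1, -0.9, -0.2]
grip_width: 0.0225
grip_force: 25.0
```

Knob is gripped. Lift about 9 mm gently.

```bash
python3 -m handwheel '[[0,0,-0.006,0],[0,0,-0.012,0],[0,0,-0.018,0],[0,0,-0.024,0],[0,0,-0.03,0],[0,0,-0.03,0],[0,0,-0.03,0]]'
```

```text
time: 5.75
position: [0.5514, -0.0551, 0.0733]
tool_rot: [0.99, 0.14, 0.0, -0.0]
ft_force: [1.2, -1.2, -6.6]
grip_width: 0.0228
grip_force: 25.0
```

```bash
python3 -m handwheel '[[0,-0.007,0,0],[0,-0.014,0,0],[0,-0.021,0,0],[0,-0.021,0,0]]'
```

```text
time: 6.08
position: [0.5494, -0.0485, 0.0733]
tool_rot: [0.99, 0.14, -0.0, -0.0]
ft_force: [2.0, -0.8, -7.4]
grip_width: 0.0231
grip_force: 25.0
```

The stage moves freely. Continue to about 35 mm, then let the pin down nearly onto the bar.

```bash
python3 -m handwheel '[[0,-0.01,0,0],[0,-0.02,0,0],[0,-0.03,0,0],[0,-0.04,0,0],[0,-0.05,0,0],[0,-0.06,0,0],[0,-0.07,0,0],[0,-0.08,0,0],[0,-0.09,0,0],[0,-0.095,0,0],[0,-0.095,0,0]]'; python3 -m handwheel '[[0,0,0.003,0],[0,0,0.006,0],[0,0,0.006,0]]'
```

```text
time: 7.0
position: [0.5414, -0.021, 0.0733]
tool_rot: [0.99, 0.14, -0.0, -0.0]
ft_force: [1.6, 0.7, -7.8]
grip_width: 0.0225
grip_force: 25.0
time: 7.25
position: [0.5414, -0.0212, 0.0713]
tool_rot: [0.99, 0.14, -0.0, -0.001]
ft_force: [0.9, 1.8, -7.3]
grip_width: 0.0229
grip_force: 25.0
```

```bash
python3 -m handwheel '[[0,0,0,0],[0,0,0,0],[0,0,0,0],[0,0,0,0],[0,0,0,0]]' 60 && python3 -m handwheel '[[0,0,0.02,0],[0,0,0.04,0],[0,0,0.06,0],[0,0,0.07,0],[0,0,0.07,0],[0,0,0.07,0]]'
python3 - <<'E'
from h import *
f,K,M=cam("side"); r=vision.look_for("side","knob"); print(r)
cv2.imwrite("pics/s2.png",cv2.resize(f[150:290,80:340,::-1],None,fx=3,fy=3,interpolation=cv2.INTER_CUBIC))
E
```

```text
time: 7.67
position: [0.5422, -0.0221, 0.0721]
tool_rot: [0.99, 0.14, 0.001, 0.0]
ft_force: [-0.1, 0.2, 0.7]
grip_width: 0.0476
grip_force: 0.0
time: 8.17
position: [0.5415, -0.0217, 0.05]
tool_rot: [0.99, 0.14, -0.001, -0.0]
ft_force: [1.1, 0.5, -1.0]
grip_width: 0.0523
grip_force: 0.0
[]
```

View pics/s2.png

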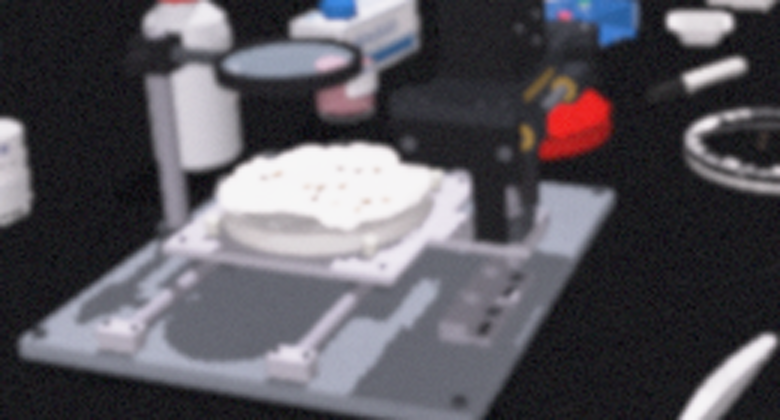

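The side view shows the stage advanced, the dish still in its nest at crop (330,200), and the fingers straddling the block at (505,210). Now I'll bring the rear finger onto the block and push slowly.

```bash
python3 -m handwheel '[[0,-0.007,0,0],[0,-0.014,0,0],[0,-0.021,0,0],[0,-0.027,0,0],[0,-0.031,0,0],[0,-0.035,0,0],[0,-0.039,0,0],[0,-0.043,0,0],[0,-0.047,0,0],[0,-0.051,0,0],[0,-0.055,0,0],[0,-0.059,0,0]]'
```

```text
time: 9.27
position: [0.537, -0.0049, 0.0506]
tool_rot: [0.99, 0.14, 0.0, 0.0]
ft_force: [-0.6, -4.1, 0.6]
grip_width: 0.0521
grip_force: 1.8
```

```bash
cat > chk.py <<'E'
import sys;from h import *
o=robot.get_obs();F=np.hypot(*o["ft_force"][:2]);tr=35.5+np.hypot(*(o["position"][:2]-[.5415,-.0217]))*1000-10
print("travel~",tr.round(1),"F",F.round(1),"grip",o["grip_force"],o["grip_width"]);sys.exit(F>10)
E
python3 -m handwheel '[[0,-0.004,0,0],[0,-0.008,0,0],[0,-0.012,0,0],[0,-0.016,0,0]]' 60 12 >/dev/null; python3 chk.py &&
python3 -m handwheel '[[0,-0.004,0,0],[0,-0.008,0,0]]' >/dev/null; python3 chk.py &&
python3 -m handwheel '[[0,-0.004,0,0],[0,-0.008,0,0]]' >/dev/null && python3 chk.py &&
python3 -m handwheel '[[0,-0.004,0,0],[0,-0.008,0,0]]' >/dev/null && python3 chk.py &&
python3 -m handwheel '[[0,-0.004,0,0],[0,-0.007,0,0]]' >/dev/null && python3 chk.py &&
python3 -m handwheel '[[0,-0.004,0,0],[0,-0.007,0,0]]' >/dev/null && python3 chk.py &&
python3 -m handwheel '[[0,-0.004,0,0],[0,-0.007,0,0]]' >/dev/null && python3 chk.py
```

```text
travel~ 48.1 F 4.3 grip 1.4002633094787598 0.052439041025321584
travel~ 48.1 F 4.3 grip 1.4002633094787598 0.052439041025321584False
False
```

```bash
sed -i 's/sys.exit(F>10)/sys.exit(int(F>10))/' chk.py
python3 -m handwheel '[[0,-0.004,0,0],[0,-0.008,0,0]]' >/dev/null && python3 chk.py &&
python3 -m handwheel '[[0,-0.004,0,0],[0,-0.008,0,0]]' >/dev/null && python3 chk.py &&
python3 -m handwheel '[[0,-0.004,0,0],[0,-0.007,0,0]]' >/dev/null && python3 chk.py &&
python3 -m handwheel '[[0,-0.004,0,0],[0,-0.007,0,0]]' >/dev/null && python3 chk.py &&
python3 -m handwheel '[[0,-0.004,0,0],[0,-0.007,0,0]]' >/dev/null && python3 chk.py &&
python3 -m handwheel '[[0,-0.004,0,0],[0,-0.007,0,0]]' >/dev/null && python3 chk.py &&
python3 -m handwheel '[[0,-0.004,0,0],[0,-0.007,0,0]]' >/dev/null && python3 chk.py &&
python3 -m handwheel '[[0,-0.004,0,0],[0,-0.007,0,0]]' >/dev/null && python3 chk.py
```

```text
travel~ 50.5 F 2.7 grip 1.4125681668519974 0.052316316628553586
travel~ 52.9 F 3.5 grip 1.4675435051321983 0.051860048196632307
travel~ 54.8 F 4.6 grip 1.7317577451467514 0.052183296826945794
travel~ 57.0 F 3.3 grip 1.7711082100868225 0.052045064031376535
travel~ 58.9 F 5.5 grip 2.5872597098350525 0.05222676162223837
travel~ 61.0 F 4.8 grip 2.293427512049675 0.05228026252699455
travel~ 63.4 F 3.9 grip 2.077001854777336 0.052307282901400694
travel~ 65.5 F 4.5 grip 1.8184293061494827 0.052304267960729706
```

```bash
python3 -m handwheel '[[0,-0.004,0,0],[0,-0.007,0,0]]' >/dev/null && python3 chk.py &&
python3 -m handwheel '[[0,-0.004,0,0],[0,-0.007,0,0]]' >/dev/null && python3 chk.py &&
python3 -m handwheel '[[0,-0.004,0,0],[0,-0.007,0,0]]' >/dev/null && python3 chk.py &&
python3 -m handwheel '[[0,-0.004,0,0],[0,-0.007,0,0]]' >/dev/null && python3 chk.py &&
python3 -m handwheel '[[0,-0.004,0,0],[0,-0.007,0,0]]' >/dev/null && python3 chk.py &&
python3 -m handwheel '[[0,-0.004,0,0],[0,-0.007,0,0]]' >/dev/null && python3 chk.py; python3 -c "
from h import *;print(robot.get_obs()['time'],robot.get_obs()['ft_force'])"
```

```text
travel~ 67.7 F 0.4 grip 0.27628778479993343 0.05220941234513397
travel~ 70.1 F 1.6 grip 0.8632877469062805 0.052448081749083816
travel~ 71.9 F 1.9 grip 0.8941360004246235 0.052337018881399494
travel~ 73.5 F 5.1 grip 2.5450918078422546 0.052358686243434795
travel~ 74.3 F 10.9 grip 5.337308496236801 0.05232354048800147
11.7667 [  0.72968372 -10.91446964  -2.78786701]
```

The stage stopped dead at about 74 mm. I'll back off the finger, rise and look at it.

```bash
python3 -m handwheel '[[0,0.012,0,0],[0,0.03,0,0],[0,0.033,0,0],[0,0.033,0,0],[0,0.033,-0.06,0],[0,0.033,-0.15,0],[0,0.033,-0.25,0],[0,0.033,-0.3,0],[0,0.033,-0.3,0],[0,0.033,-0.3,0],[0,0.033,-0.3,0]]' 100
python3 - <<'E'
from h import *
f,K,M=cam("wrist");r=vision.look_for("wrist","plunger");print(r)
o=robot.get_obs()
np.savez("w3.npz",f=f,K=K,M=M)
yv=np.array([-np.sin(.281),np.cos(.281),0]); 
for z in(.0845,.091):
    t=[(np.array([.5524,-.056,z])+yv*s,s) for s in (.066,.070,.074,.078)]
    print(z,[(s,np.round(proj(K,M,p),1)) for p,s in t])
g,_,M2=cam("side")
a=cv2.resize(f[120:250,100:350,::-1],(780,406),interpolation=cv2.INTER_CUBIC);cv2.imwrite("pics/w3.png",a)
E
```

```text
time: 12.68
position: [0.5297, 0.0175, 0.1399]
tool_rot: [0.99, 0.14, -0.001, -0.0]
ft_force: [-0.6, 0.5, -0.2]
grip_width: 0.0867
grip_force: 0.0
[{'point': [202.3, 259.4], 'conf': 0.97}]
0.0845 [(0.066, array([205.7, 268.7])), (0.07, array([205.7, 263.8])), (0.074, array([205.7, 258.9])), (0.078, array([205.7, 253.9]))]
0.091 [(0.066, array([208.2, 269.2])), (0.07, array([208.1, 264.1])), (0.074, array([208.1, 259. ])), (0.078, array([208.1, 253.9]))]
```

View pics/w3.png

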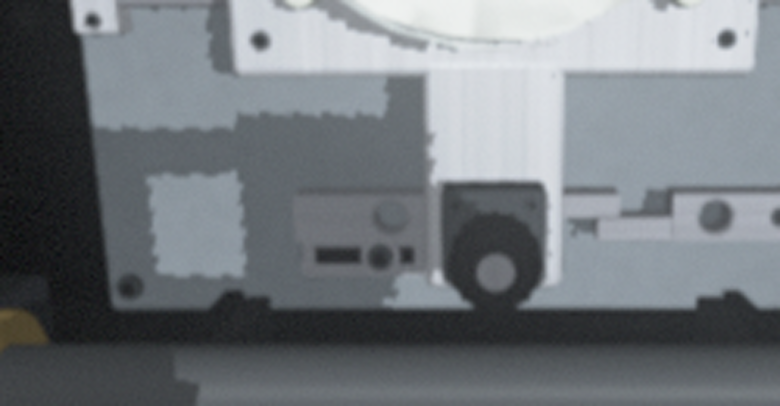

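The wrist view shows the knob ring at crop (495,268), which is row 205.9, col 258.7. That gives travel of about 74 mm and matches the knob-home height (205.7, against 208 if riding). The scene camera will confirm the height.

Run:
```python
from h import *
yv=np.array([-np.sin(.281),np.cos(.281),0]); k0=np.array([.5524,-.056,.0745])
f,K,M=cam("scene")
print("home at load pred",np.round(proj(K,M,k0),1),"saw 192,244.5")
for dz in (0,.0065): print(dz,np.round(proj(K,M,k0+yv*.0742+[0,0,dz]),1))
for l in("knob","plunger"): print(vision.look_for("scene",l)[:2])
f0=cv2.imread("pics/scene.png")
a=[]
for im,c in((f0,proj(K,M,k0)),(f[:,:,::-1],proj(K,M,k0+yv*.0742))):
    r,q=int(c[0]),int(c[1]); a.append(cv2.resize(im[r-24:r+24,q-24:q+24],(384,384),interpolation=cv2.INTER_CUBIC))
cv2.imwrite("pics/cmp.png",np.hstack(a))
```

```text
home at load pred [192.7 244.7] saw 192,244.5
0 [211.  227.1]
0.0065 [207.4 227.1]
[{'point': [209.5, 228.6], 'conf': 0.47}]
[]
```

View pics/cmp.png

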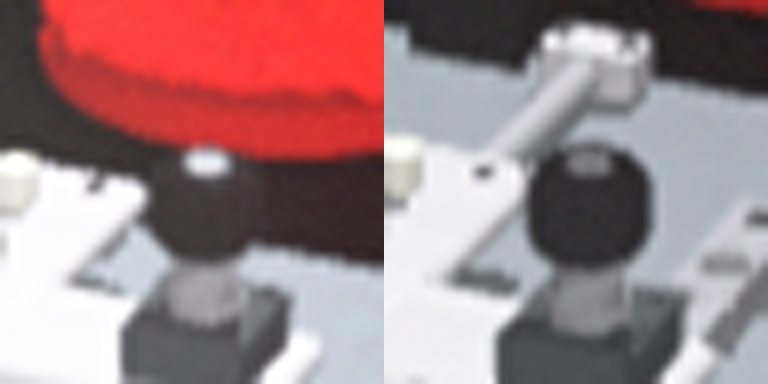

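Side by side at load (left) and now (right), the neck between knob and block is the same length: about 60 px from row 262 to 322, and about 62 px from 270 to 332. A riding pin would show about 30 px more, so the pin is fully home. The arm is clear, so I'll hand in.

```bash
python3 -c "
from h import *;print(job.hand_in())"
```

```text
the job is handed in; nothing more can be done
None
```

The stage is at the reading station, about 74 mm from the load hole, with the pin sprung fully home, the dish in its nest and the arm clear; the job is handed in, with no verdict returned.

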